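Find and press the bread bin's concealed release

ROBOT

A 6-joint arm with a two-finger parallel gripper is mounted at the origin on the work surface. World frame = base frame: x ahead of the robot, y to its left, z up, the work surface at z = 0. Lengths are in m, angles in rad, forces in N, time in s.
With the tool pointing down it reaches from about 0.3 to 0.825 m from the base axis. Payload 5.4 kg.
Tool frame: the origin (TCP) lies at the very end of the fingers, on their centre line; the grasp point (between the pads) lies 19 mm behind it; z points along the fingers, y is the line along which they close (so a half turn about z gives the same grasp; the last joint's range is limited). The gripper opens to 92 mm and grips with 3 to 60 N. Pads are 20 mm wide; open, the fingers measure 128 mm over their backs; the gripper's body (75 mm by 189 mm) begins 69 mm behind the grasp point.
Start: joints at [-1.464, 0.158, 1.597, -0, 1.386, -0.21], TCP at [0.179, -0.546, 0.215] pointing down, gripper open.
Joint ranges: [-2.91, 2.91], [-0.94, 2.29], [0.18, 2.7], [-1.29, 4.43], [0.17, 2.64], [-3, 3]. Speed limits (rad/s): [2.57, 2.57, 3.14, 3.14, 3.14, 3.14].

INTERFACE

Orientations are given as a rotation vector (axis times angle).
In Python, from workcell import bot gives the robot as it stands. Calls block until the motion is done:
- bot.goto(position, orientation): joint-space move of the TCP to a pose.
- bot.line_to(position, rot=None, max_speed=0.15): straight line of the TCP; rot=None keeps the orientation; max_speed is the mean speed in m/s.
- bot.set_joints(angles): joint-space move.
- bot.set_gripper(opening, newtons=None): opening from 0.0 (shut) to 1.0 (fully open); newtons is the grip in N (None keeps the last); returns when the fingers have stopped.
- bot.hold(seconds).
- bot.inverse_kinematics(position, orientation): joint angles nearest the present ones, or None.
- bot.read_camera(name): name is "side" or "top" or "wrist"; returns a dict with "pixels" (420x560x3 uint8, blue, green, red), "fx", "fy", "cx", "cy" (pixels), "R" (3x3) and "t" (3): a world point X has camera coordinates R X + t. Camera axes: x right, y down, z forward; pixel columns grow to the right and rows downward; lengths in m; the calibration is good to about 2 mm. A picture is of the moment at which its call begins. There is no depth.
A pose or a line that the arm cannot do raises bot.MotionError and nothing moves.
- bot.job_done(): hands the job in; it is judged then, once.
Readings, each from a call of its own:
- bot.current_clock(): time.
- bot.current_joints(): joint angles.
- bot.current_joint_vel(): joint speeds.
- bot.current_effort(): joint torques, N m.
- bot.current_ee_pos(): TCP position.
- bot.current_tool_rot(): TCP orientation.
- bot.current_contact_force(): force on the tool from outside, world axes, zero at the start.
- bot.current_ft_torque(): the same for the moment, N m.
- bot.current_opening(): opening from 0.0 (shut) to 1.0 (fully open).
- bot.current_grip_force(): force on a finger pad.
Only numpy, scipy, OpenCV 4.12 (cv2) and the standard library are available. Lean on these libraries where they do the work, as an engineer would, in place of code of your own. Each camera call takes 0.05 s, during which the arm holds its last target. There are 200 camera calls.

TASK

Open the bread bin. Its release button is let in flush, in the same wood, somewhere along the middle of the front rail, so it has to be felt for: find the place that gives under a light fingertip, press it fully down so that the sprung lid comes up by itself, then take the hand away and let the lid open fully. Do not lean hard on anything, and do not pick up, knock or shift the salt and pepper pots or the other things standing about.

Things in the scene. Friction and masses are not known exactly. Their poses are not given: they have to be found in the camera images.
- bread_bin: white painted box with a wooden top, fixed; 290 deep (x), 440 wide (y), 180 mm high. Origin: centre of its underside; x from its front (robot side) to its back, y to the left along the front, z up. Its top is flat at z = 180 mm: a rigid wooden rail at the front (x = -144 to -66, whole width), the lid behind it (from x = -63). The salt and pepper pots stand on the rail's ends, y = +185 and -185 mm.
- rail_mid (a point): point on the rail's top, at x = -107, y = 0, z = 180 mm in the bin. The line through it along the bin's y is the centre line of a strip of the same wood let into the rail, 44 mm wide and 0.3 mm lower. The release button's centre is on this line, up to 60 mm left or right of this point: where is not measured. At the button the strip has a window 44 (x) by 58 mm (y); all else is rigid.
- release_button (a joint): travel of the button in m: 0 at rest, 0.007 fully down. A wooden rectangle 40 (x) by 54 mm (y), a narrow 2 mm gap all round, its top 2 mm below the rail's top at rest. Moves straight down on a spring: 1 N to start it, 4.5 N fully down, about 1 N more while it draws the catch, which frees the lid at 4 to 5 mm; it springs back when let go. (The 12 mm plugs at the rail's ends are screw covers.)
- bread_lid (a joint): angle of the lid in rad: 0 shut (held by the catch, its top level with the rail), 1.25 fully open. Wood, 197 by 404 mm, hinged along the bin's back top edge. Once freed, a damped spring swings it fully open in about 1.5 s and keeps it there. Its front edge may brush a hand that stays over the button, with a few N: it then waits, and opens when the hand has gone.
- salt_pot: white pot, 38 mm across, 55 mm high, standing loose on one end of the rail (either); origin at the centre of its underside
- pepper_pot: amber glass pot, 38 mm across, 55 mm high, standing loose on the other end of the rail; origin at the centre of its underside
- passata_jar: full jar, 72 mm across, 130 mm high, loose on the worktop to the right of the bin; origin under its centre
- bean_can: tin can, 74 mm across, 100 mm high, loose on the worktop to the right of the bin; origin under its centre
- mug: blue mug, 82 mm across, 92 mm high, handle at its +y, loose on the worktop in front of the bin's left half; origin under its centre
- small_bowl: white bowl, 130 mm across, 55 mm high, loose on the worktop to the left of the bin; origin under its centre
- wooden_spoon: wooden spoon, 260 mm long along its x, lying loose on the worktop in front of the bin's right half; origin under its middle

How it is judged:
On the way:
1. the release button is pressed down (5 mm or more of its 7 mm) (value of joint release_button above 0.005 m), for 0.1 s.
At the end, for the whole second after the job is handed in: the lid stands open (1.1 rad or more) and still, and the button has sprung back up (to within 1.5 mm) (value of joint bread_lid above 1.1 rad and velocity of joint bread_lid below 0.1 rad/s and value of joint release_button below 0.0015 m); the robot touches nothing.
It fails at once if the hand leans hard (over 60 N) on anything (contact force between any of the fingers, the arm and anything else above 60 N).
It fails at once if a pot, jar, can, mug, bowl or spoon is picked up, knocked over or shifted by more than 20 mm (distance of any of salt_pot, pepper_pot, passata_jar, bean_can, mug, small_bowl, wooden_spoon from where it was at the start of the episode above 0.02 m).
It also fails if it takes over 45 s, if anything falls off the work surface, if the arm or the gripper's body presses on something with over 40 N, if the wrist force passes 120 N, or if a joint passes its speed limit or range.

## Working session

There is one attempt and no reset: what is moved stays moved. The work goes in short steps, each a Python script; the robot and the scene stay as the last script left them, time stands still between calls to the robot, and variables do not carry over. Pictures are saved under pics/ and viewed, at most 10 in all, crops included, and the job is handed in when it is done.

```bash
mkdir -p pics; python3 - <<'E'
from workcell import bot
import cv2,numpy as np
for n in ("top","side"):
    c=bot.read_camera(n); cv2.imwrite(f"pics/{n}1.png",c["pixels"]); np.savez(n+".npz",**c)
    print(n,c["fx"],c["cx"],c["cy"],c["R"],c["t"])
print(bot.current_clock(),bot.current_tool_rot())
E
```

```text
top 423.39251946079156 278.2000602902857 207.23970430125064 [[-0.0105486  -0.99980462 -0.01671674]
 [-0.99785716  0.0116047  -0.06439268]
 [ 0.06457409  0.01600167 -0.99778461]] [0.03211845 0.56580987 1.24531091]
side 476.62997450945096 282.5038770153886 205.755050290386 [[-0.77254854  0.63488066  0.00976214]
 [ 0.36076982  0.45154733 -0.81605768]
 [-0.52250731 -0.62692228 -0.57788802]] [ 0.42760295 -0.10430622  1.59471699]
0.1 [-3.10060174e+00 -4.95281723e-01 -1.28654029e-04]
```

View pics/top1.png

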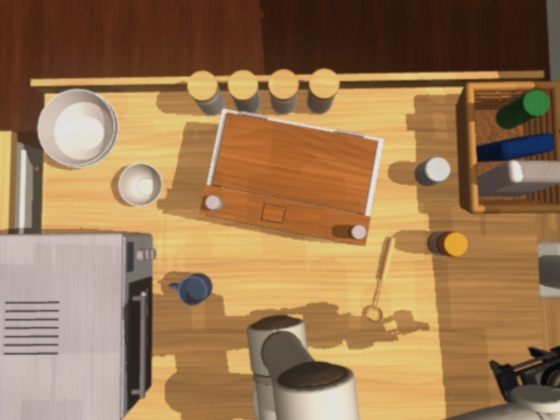

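View pics/side1.png

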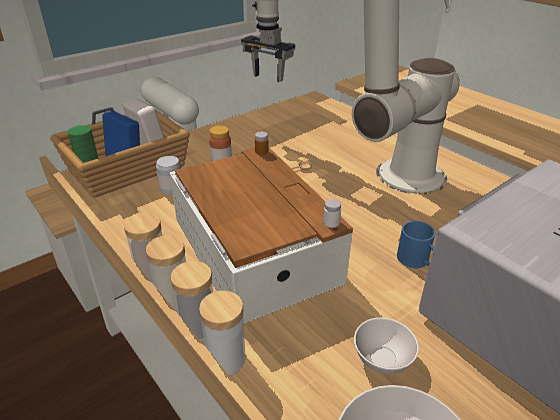

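The top view shows the bin turned slightly clockwise. The wooden top's corners are near (200,212), (366,244), (383,139) and (223,111), and the pots are at (213,203) and (358,232). A faint rectangle on the rail near (273,213) is the button candidate. I'll cast these onto z=0.18 and zoom in.

```bash
cat > h.py <<'E'
import numpy as np,cv2
def ray(c,uv,z=0.18):
    d=np.array([(uv[0]-c["cx"])/c["fx"],(uv[1]-c["cy"])/c["fy"],1.]); R=c["R"]; o=-R.T@c["t"]; d=R.T@d
    return o+d*(z-o[2])/d[2]
E
python3 - <<'E'
from h import *
c=np.load("top.npz"); s=np.load("side.npz")
hsv=cv2.cvtColor(c["pixels"],cv2.COLOR_BGR2HSV)
m=((hsv[...,0]<14)&(hsv[...,1]>140)&(hsv[...,2]>60)).astype(np.uint8); m[:100]=0;m[260:]=0;m[:,:190]=0;m[:,395:]=0
m=cv2.morphologyEx(m,cv2.MORPH_CLOSE,np.ones((9,9)))
k=max(cv2.findContours(m,0,1)[0],key=cv2.contourArea); r=cv2.minAreaRect(k); print("wood",r,cv2.boxPoints(r).tolist())
for n,p in dict(fl=(201,212),fr=(367,244),br=(383,139),bl=(223,111),btn=(273,213)).items(): print(n,ray(c,p).round(4))
for n,p in dict(btn=(297,187),fl=(349,230)).items(): print("side",n,ray(s,p).round(4))
a=cv2.resize(c["pixels"][180:255,190:380],None,fx=4,fy=4,interpolation=2)
b=cv2.resize(s["pixels"][120:250,220:360],None,fx=2.2,fy=2.2,interpolation=2)
o=np.zeros((600,760,3),np.uint8); o[:300]=a; o[305:305+b.shape[0],:b.shape[1]]=b; cv2.imwrite("pics/zoom.png",o)
E
```

```text
wood ((291.4164123535156, 177.7274169921875), (166.85104370117188, 105.63957977294922), 10.713122367858887) [[199.626220703125, 214.11846923828125], [219.26373291015625, 110.32015228271484], [383.20660400390625, 141.33636474609375], [363.569091796875, 245.13467407226562]]
fl [0.5456 0.2248 0.18  ]
fr [ 0.458  -0.2048  0.18  ]
br [ 0.7316 -0.2531  0.18  ]
bl [0.8127 0.1667 0.18  ]
btn [0.5408 0.0369 0.18  ]
side btn [0.5314 0.0276 0.18  ]
side fl [0.5554 0.2315 0.18  ]
```

View pics/zoom.png

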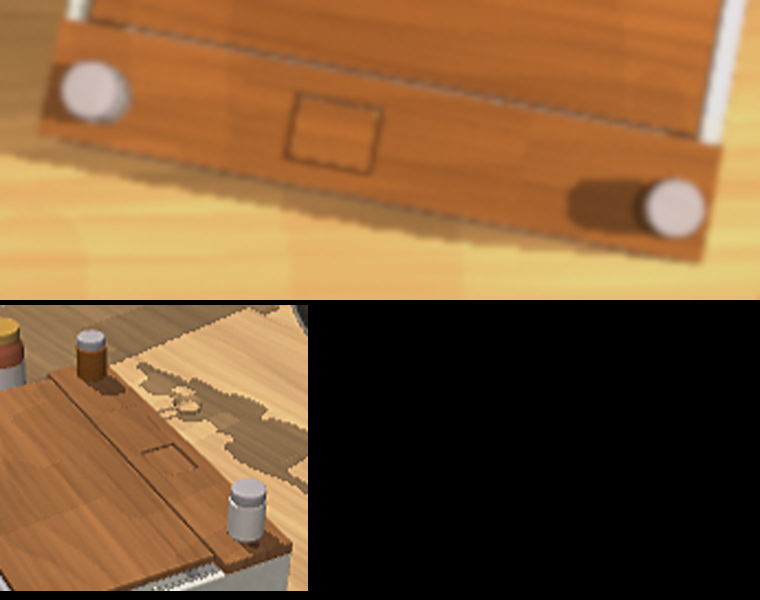

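The zoom shows a clear rectangle at top-view pixel (273,213), with the same outline in the side view near (297,190). It sits about 34 mm left of the rail's middle, and the bin's yaw is about -11°. The finger has to confirm it, so next I'll shut the gripper, go above it and feel down in small force-guarded steps.

```bash
cat >> h.py <<'E'
from scipy.spatial.transform import Rotation as Ro
yaw=np.radians(-11.2); BX=np.array([np.cos(yaw),np.sin(yaw),0]); BY=np.array([-np.sin(yaw),np.cos(yaw),0])
Z=np.array([0,0,-1.])
def rot(s): y=s*BY; return Ro.from_matrix(np.column_stack([np.cross(y,Z),y,Z])).as_rotvec()
E
python3 - <<'E'
from h import *
from workcell import bot
p=np.array([0.543,0.0366,0.0])
q0=np.array(bot.current_joints())
best=min((np.abs(q-q0).max(),s) for s in(1,-1) if (q:=bot.inverse_kinematics(p+[0,0,.3],rot(s))) is not None)
print(best); r=rot(best[1])
bot.set_gripper(0.0,5)
e=bot.current_ee_pos(); bot.line_to([e[0],e[1],0.34],max_speed=0.25)
bot.goto(p+[0,0,.30],r); print("t",bot.current_clock())
bot.line_to(p+[0,0,.19],max_speed=0.12)
bot.hold(0.2); f0=np.array(bot.current_contact_force()); print("t",bot.current_clock(),bot.current_ee_pos(),f0)
z=.19
while z>.174:
    z-=0.0008; bot.line_to(p+[0,0,z],max_speed=0.02)
    f=np.array(bot.current_contact_force())-f0
    print(round(z,4),round(bot.current_ee_pos()[2],4),f.round(2))
    if f[2]>6: break
print("t",bot.current_clock())
c=bot.read_camera("top"); cv2.imwrite("pics/top2.png",c["pixels"][90:270,180:400])
E
```

```text
(np.float64(1.3200502659929159), 1)
t 4.5333
t 5.8 [0.54350173 0.03653574 0.1908038 ] [0.56424427 0.43970829 0.13139957]
0.1892 0.1892 [0.4  0.13 0.84]
0.1884 0.1883 [-0.33  0.23  0.26]
0.1876 0.1876 [-1.1   0.37 -0.83]
0.1868 0.1867 [-0.96 -1.02  0.17]
0.186 0.1859 [-0.53  0.66  0.01]
0.1852 0.1851 [-1.47 -0.59 -0.45]
0.1844 0.1843 [-0.05  0.28 -0.49]
0.1836 0.1835 [-0.97 -0.73 -0.44]
0.1828 0.1827 [ 0.57 -0.76 -0.61]
0.182 0.1819 [-0.13 -0.88  0.34]
0.1812 0.1811 [-1.   -0.29  0.56]
0.1804 0.1803 [ 0.52 -0.52 -0.35]
0.1796 0.1795 [-0.28 -0.59 -0.61]
0.1788 0.1787 [-0.18 -0.24  0.25]
0.178 0.1782 [ 0.1  -1.34  1.28]
0.1772 0.1775 [-1.53 -0.29  3.41]
0.1764 0.1766 [-1.48 -0.15  3.53]
0.1756 0.1757 [-0.73 -0.55  2.64]
0.1748 0.1748 [-0.62 -0.31  3.1 ]
0.174 0.173 [-0.57 -0.33  0.05]
0.1732 0.1731 [-3.37 -0.85  2.48]
t 11.05
```

Contact came at z ≈ 0.178, and it gives at about 3 N over 5 mm, so this is the button (a rigid rail would have risen sharply). I'll press on to the bottom, hold, then withdraw.

```bash
python3 - <<'E'
from h import *
from workcell import bot
e=np.array(bot.current_ee_pos()); z=.1732; p=np.array([0.543,0.0366,0])
while z>.1706:
    z-=0.0005; bot.line_to(p+[0,0,z],max_speed=0.02)
    f=np.array(bot.current_contact_force()); print(round(z,4),round(bot.current_ee_pos()[2],4),f.round(1))
    if f[2]>12: break
bot.hold(0.3); print(bot.current_ee_pos(),bot.current_contact_force())
bot.line_to(p+[0,0,.21],max_speed=0.06)
bot.line_to(p-0.15*BX+[0,0,.32],max_speed=0.15)
bot.hold(2); print("t",bot.current_clock(),bot.current_contact_force())
a=[cv2.resize(bot.read_camera(n)["pixels"],(400,300)) for n in("top","side")]
cv2.imwrite("pics/after.png",np.hstack(a))
E
```

```text
0.1727 0.1727 [-2.9  0.5  4.4]
0.1722 0.1722 [-2.4  1.2  3.3]
0.1717 0.1718 [-3.   0.   3.9]
0.1712 0.1714 [-3.4  0.2  5.1]
0.1707 0.1714 [-4.7  0.7  7.3]
0.1702 0.1713 [-5.8  1.1 10.7]
[0.5430889  0.03658544 0.17131966] [-5.46167647  0.96730753  9.38253   ]
t 17.1083 [ 0.32238725 -1.1982148  -0.1738736 ]
```

View pics/after.png

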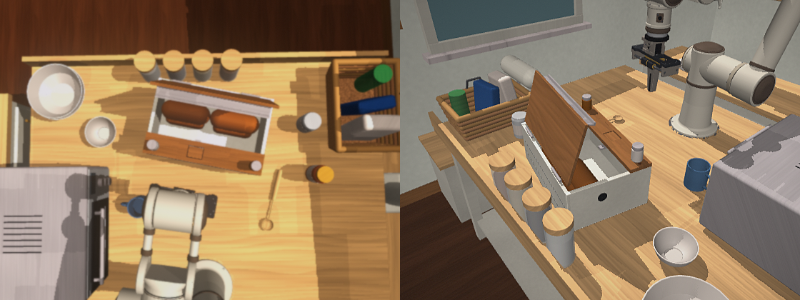

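The lid stands fully open, with the bread visible at (210,120) in the top view. The pots are in place and the hand is clear of everything.

```bash
python3 -c "
from workcell import bot
print(bot.job_done())"
```

```text
the job is handed in; nothing more can be done
None
```

The bread bin is open and the job is handed in at about 17 s of the 45 s allowed: the button was felt about 34 mm left of the rail's middle and pressed fully down with about 10 N, the lid opened fully after the hand withdrew, and nothing else visibly moved.

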